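Snap-check the slide docks' hold-down latches

ROBOT

A 6-joint arm with a two-finger parallel gripper is mounted at the origin on a cart in front of the work surface, level with it; the furniture and walls round the work are solid. World frame = base frame: x ahead of the robot, y to its left, z up, the work surface at z = 0. Lengths are in m, angles in rad, forces in N, time in s.
With the tool pointing down it reaches from about 0.225 to 0.875 m from the base axis. Payload 3.4 kg.
Tool frame: the origin (TCP) lies where the fingers leave the gripper's body, on its centre line; the fingertips stand 73 mm ahead of it and the grasp point (between the pads) lies 54 mm ahead of it; z points along the fingers, y is the line along which they close (so a half turn about z gives the same grasp; the last joint's range is limited). The gripper opens to 85 mm and grips with 20 to 120 N. Pads are 22 mm wide; open, the fingers measure 114 mm over their backs; the gripper's body (76 mm by 85 mm) begins 54 mm behind the grasp point. The pads swing forward as they close: fully open they stand 13 mm farther back than shut.
Start: joints at [0.98, 0.276, 1.505, -0, 1.361, -0.121], TCP at [0.26, 0.513, 0.304] pointing down, gripper open.
Joint ranges: [-2.89, 2.89], [-0.75, 2.08], [0.22, 2.7], [-1.18, 4.32], [0.11, 2.71], [-2.7, 2.7]. Speed limits (rad/s): [2.57, 2.57, 3.14, 3.14, 3.14, 3.14].

INTERFACE

Orientations are given as a rotation vector (axis times angle).
In Python, from station import bot, eyes, ticket gives the robot as it stands.
- The arm moves only by the tool play_rows, never from a script. Its argument "rows" is a list of rows, each a list of 3 entries, a list of its own where there are three numbers: the turn, a rotation vector about the tool's x, y, z in degrees, then the shift along the tool's x, y, z in cm, then the opening, from 0 (shut) to 1 (fully open). In form: [[[ax, ay, az], [tx, ty, tz], jaw], ...]. A call has 1 to 8 rows; each row is the pose to reach, as a shift and turn from the pose commanded when the call began, along the tool's axes at that moment; what a row does not reach only later rows make up. A row lasts 1/12 s, in which the tool goes at most 41.7 mm and 7.16 degrees, less where a joint would pass 70% of its speed; a pose out of reach is approached as far as the arm can. A call with a gripper value outside its range is refused whole. The fingers move at their own pace and stop on an object; "force" is the grip in N (left out, the last holds). Time passes only in rows, so rows that repeat a pose let the fingers close. It gives the time, the measured TCP pose, the force, the opening and the grip force at its end, in the units of the state.
- bot.get_state(): the state, without advancing time (a new reading comes with each control period).
- eyes.get_image(name): name is "scene" or "side" or "wrist"; returns the picture (400x640x3 uint8, red, green, blue); there is no depth.
- eyes.camera_info(name): a dict with "fovy" (degrees; the focal length in pixels is half the picture's height over the tangent of half this angle, whatever the lens; pixels are square), "cx", "cy" (the principal point, pixels), "dist" ([k1, k2, p1, p2, k3] as OpenCV has them; the pictures are not rectified), "world_from_camera" (4x4, takes a point from camera to world coordinates). Camera axes: x right, y down, z forward; pixel columns grow to the right and rows downward; lengths in m; the calibration is good to about 2 mm. A picture is of the moment at which its call begins: read the wrist's pose just before it. camera_info takes no time and is no camera call; for the wrist camera it gives the pose at the moment of the call.
- ticket.job_done(): hands the job in; it is judged then, once.
The state is a dict: "t": time; "joint_positions": joint angles; "dq": joint speeds; "joint_efforts": joint torques, N m; "tcp_pos": TCP position; "ee_rot": TCP orientation; "ft_force": force on the tool from outside, world axes, zero at the start; "torque": the same for the moment, N m; "width": finger opening in m; "grip_force": force on a finger pad.
Only numpy, scipy, OpenCV 4.12 (cv2) and the standard library are available. Lean on these libraries where they do the work, as an engineer would, in place of code of your own. Each camera call takes 0.05 s, during which the arm holds its last target. There are 200 camera calls.

TASK

Before the trolley is wheeled off, push down the thumb pad of the hold-down bar on each of the three slide docks: a sound latch snaps over at a light push and stays down. One that has still not snapped when you push with about 12 N is too stiff: do not force it (17 N would damage it), let it spring back up, and only then slide the black knob on that dock's front edge from its left end fully across to its right end, out of service. Push no pad harder than that, leave the sound latches down with their knobs at the left, and leave everything else on the trolley as it is.

Things in the scene. Friction and masses are not known exactly. Their poses are not given: they have to be found in the camera images.
- dock_a: one of three alike slide docks fixed on the trolley, in any order, turned a little: aluminium plate 210 x 72 x 8 mm with a grey slide rack under a steel hold-down bar. Origin on the trolley top under the rack's middle (plate: 125 mm in front of it to 85 mm behind); own -x is the front (to the robot), +y its left, z up. Which latch is sound or too stiff can only be felt
- bar_a (a joint): swing of this dock's hold-down bar on its hinge at the back (pin 130 mm from the pad, 52 mm above the trolley): 0 = up, 0.17 rad = snapped down (pad 22 mm lower). Over-centre latch: the bar stays up until the push on its pad reaches the release force, then gives way with falling resistance; past 0.08 rad (10 mm) it snaps all the way down by itself, away from the push, and stays; short of that it springs back up
- pad_top_a (a point): centre of the top of the ribbed grey thumb pad on the front end of this dock's bar: 26 mm front to back, 30 mm across, 5 mm thick, 57 mm in front of the dock's origin; top about 93 mm above the trolley when up, 71 mm when latched. It sits on a spring: 1.6 N per mm, 11 mm of stroke, then rigid. A sound latch releases at 4 to 8 N; a stiff one would need over 20 N
- knob_a (a joint): slide of the black knob in the cross track at the front edge of dock_a: about 0 (0 to 4 mm) = at the left end, in service; grows as it slides towards the dock's right (own -y), 0.032 m = at the right end, out of service. Slides with about 1.5 N of friction and stays where it is left
- knob_top_a (a point): centre of the top of that knob: upright round knob 12 to 14 mm thick, its top 37 mm above the trolley, standing on a low carriage (top 12 mm above the trolley); track across the dock 107 mm in front of the dock's origin
- dock_b: one of three alike slide docks fixed on the trolley, in any order, turned a little: aluminium plate 210 x 72 x 8 mm with a grey slide rack under a steel hold-down bar. Origin on the trolley top under the rack's middle (plate: 125 mm in front of it to 85 mm behind); own -x is the front (to the robot), +y its left, z up. Which latch is sound or too stiff can only be felt
- bar_b (a joint): swing of this dock's hold-down bar on its hinge at the back (pin 130 mm from the pad, 52 mm above the trolley): 0 = up, 0.17 rad = snapped down (pad 22 mm lower). Over-centre latch: the bar stays up until the push on its pad reaches the release force, then gives way with falling resistance; past 0.08 rad (10 mm) it snaps all the way down by itself, away from the push, and stays; short of that it springs back up
- pad_top_b (a point): centre of the top of the ribbed grey thumb pad on the front end of this dock's bar: 26 mm front to back, 30 mm across, 5 mm thick, 57 mm in front of the dock's origin; top about 93 mm above the trolley when up, 71 mm when latched. It sits on a spring: 1.6 N per mm, 11 mm of stroke, then rigid. A sound latch releases at 4 to 8 N; a stiff one would need over 20 N
- knob_b (a joint): slide of the black knob in the cross track at the front edge of dock_b: about 0 (0 to 4 mm) = at the left end, in service; grows as it slides towards the dock's right (own -y), 0.032 m = at the right end, out of service. Slides with about 1.5 N of friction and stays where it is left
- knob_top_b (a point): centre of the top of that knob: upright round knob 12 to 14 mm thick, its top 37 mm above the trolley, standing on a low carriage (top 12 mm above the trolley); track across the dock 107 mm in front of the dock's origin
- dock_c: one of three alike slide docks fixed on the trolley, in any order, turned a little: aluminium plate 210 x 72 x 8 mm with a grey slide rack under a steel hold-down bar. Origin on the trolley top under the rack's middle (plate: 125 mm in front of it to 85 mm behind); own -x is the front (to the robot), +y its left, z up. Which latch is sound or too stiff can only be felt
- bar_c (a joint): swing of this dock's hold-down bar on its hinge at the back (pin 130 mm from the pad, 52 mm above the trolley): 0 = up, 0.17 rad = snapped down (pad 22 mm lower). Over-centre latch: the bar stays up until the push on its pad reaches the release force, then gives way with falling resistance; past 0.08 rad (10 mm) it snaps all the way down by itself, away from the push, and stays; short of that it springs back up
- pad_top_c (a point): centre of the top of the ribbed grey thumb pad on the front end of this dock's bar: 26 mm front to back, 30 mm across, 5 mm thick, 57 mm in front of the dock's origin; top about 93 mm above the trolley when up, 71 mm when latched. It sits on a spring: 1.6 N per mm, 11 mm of stroke, then rigid. A sound latch releases at 4 to 8 N; a stiff one would need over 20 N
- knob_c (a joint): slide of the black knob in the cross track at the front edge of dock_c: about 0 (0 to 4 mm) = at the left end, in service; grows as it slides towards the dock's right (own -y), 0.032 m = at the right end, out of service. Slides with about 1.5 N of friction and stays where it is left
- knob_top_c (a point): centre of the top of that knob: upright round knob 12 to 14 mm thick, its top 37 mm above the trolley, standing on a low carriage (top 12 mm above the trolley); track across the dock 107 mm in front of the dock's origin
- bung: brown rubber bung, 33 mm wide, 30 mm high, standing loose between the docks; origin centre of its underside; not to be disturbed
- dropper: brown dropper bottle, 33 mm wide, 91 mm high, standing loose between the docks; origin centre of its underside; not to be disturbed
- pot: pot with black screw cap, 43 mm wide, 87 mm high, standing loose at the left edge; origin centre of its underside; not to be disturbed
- coverslips: blue-lidded square box, 52 x 52 x 23 mm, lying loose at the right edge; origin centre of its underside; not to be disturbed

How it is judged:
On the way, in this order (a step that is already met when the one before it is completed fails the run):
1. a latch has been tried by feel and found too stiff: its bar is pushed with more than 9 N and does not snap (((contact force between bar_a and anything else above 9 N and value of joint bar_a below 0.05 rad) or (contact force between bar_b and anything else above 9 N and value of joint bar_b below 0.05 rad) or (contact force between bar_c and anything else above 9 N and value of joint bar_c below 0.05 rad))), for 0.03 s.
2. with its bar up again, the stiff dock's knob is slid across to out of service (at least 26 of 32 mm) (((value of joint bar_a below 0.03 rad and value of joint knob_a above 0.026 m) or (value of joint bar_b below 0.03 rad and value of joint knob_b above 0.026 m) or (value of joint bar_c below 0.03 rad and value of joint knob_c above 0.026 m))), for 0.1 s.
At the end, for the whole second after the job is handed in: The two sound latches are snapped over and stay down (bars beyond 0.14 rad), the stiff one is up (below 0.03 rad) with its knob at the right end (at least 26 of 32 mm), and the knobs of the sound docks are still at the left end (within 10 mm) (((value of joint bar_a below 0.03 rad and value of joint knob_a above 0.026 m and value of joint each of bar_b, bar_c above 0.14 rad and value of joint each of knob_b, knob_c below 0.01 m) or (value of joint bar_b below 0.03 rad and value of joint knob_b above 0.026 m and value of joint each of bar_a, bar_c above 0.14 rad and value of joint each of knob_a, knob_c below 0.01 m) or (value of joint bar_c below 0.03 rad and value of joint knob_c above 0.026 m and value of joint each of bar_a, bar_b above 0.14 rad and value of joint each of knob_a, knob_b below 0.01 m))); the robot touches nothing.
It fails at once if a hold-down bar is pushed with more than 17 N (contact force between any of bar_a, bar_b, bar_c and anything else above 17 N).
It fails at once if a loose thing standing by (bung, dropper bottle, pot, coverslip box) is moved by more than 20 mm (distance of any of bung, dropper, pot, coverslips from where it was at the start of the episode above 0.02 m).
It also fails if it takes over 51 s, if anything falls off the work surface, if the arm or the gripper's body presses on something with over 40 N, if the wrist force passes 120 N, or if a joint passes its speed limit or range.

## Working session

There is one attempt and no reset: what is moved stays moved. The work goes in short steps, Python scripts to look and compute and a tool call to move; the robot and the scene stay as the last step left them, time stands still between calls to the robot, and variables do not carry over. Pictures are saved under pics/ and viewed, at most 10 in all, crops included, and the job is handed in when it is done.

Besides the shell and the picture viewer there is one more tool, called by a JSON object that holds its "fn" and its "kwargs". play_rows: Moves the arm, as the interface text tells. Its arguments: {"type":"object","properties":{"rows":{"type":"array","items":{"type":"array"}},"force":{"type":"number"}},"required":["rows"]}

```bash
mkdir -p pics; python3 - <<'E'
from station import bot, eyes
import cv2, numpy as np
s=bot.get_state(); print(s)
for n in ("scene","side"):
    im=eyes.get_image(n); cv2.imwrite(f"pics/{n}0.png",im[:,:,::-1]); i=eyes.camera_info(n); print(n,i)
E
```

```text
{'t': 0.0, 'joint_positions': array([ 9.80018637e-01,  2.76598323e-01,  1.50616249e+00,  9.89660407e-06,
        1.36067277e+00, -1.21030288e-01]), 'dq': array([ 2.91254331e-03,  4.73807924e-04,  2.47917704e-04,  4.58642953e-04,
       -6.87955759e-05,  9.67225315e-04]), 'joint_efforts': array([-1.65898873e-03, -4.16788495e+01, -2.45802891e+01, -3.00553902e-04,
        1.09001613e-02, -2.85937512e-05]), 'tcp_pos': array([0.2600732 , 0.51237346, 0.30302598]), 'ee_rot': array([-7.30963438e-01, -3.05470172e+00,  2.70464766e-03]), 'ft_force': array([-0.61347431,  0.09070484, -0.45571054]), 'torque': array([ 0.00102468, -0.03590683,  0.04813794]), 'grip_force': 0.0, 'width': 0.08491509980993077}
scene {'fovy': 49.40738428023249, 'cx': 319.02324484674574, 'cy': 199.81461335423188, 'dist': array([-0.00640346,  0.        ,  0.        ,  0.        ,  0.        ]), 'world_from_camera': array([[ 0.76346368, -0.42972336,  0.48214213, -0.02327779],
       [-0.6458097 , -0.51636343,  0.56240434, -0.60097452],
       [ 0.00728228, -0.74074735, -0.67174424,  0.81664695],
       [ 0.        ,  0.        ,  0.        ,  1.        ]])}
side {'fovy': 45.577280597855975, 'cx': 310.06536962448484, 'cy': 196.10973980634446, 'dist': array([-0.03782997,  0.        ,  0.        ,  0.        ,  0.        ]), 'world_from_camera': array([[-0.99979653,  0.0136943 , -0.01481067,  0.54803   ],
       [ 0.01975858,  0.51705581, -0.85572361,  1.0319615 ],
       [-0.00406059, -0.85584214, -0.51722118,  0.68922856],
       [ 0.        ,  0.        ,  0.        ,  1.        ]])}
```

View pics/scene0.png

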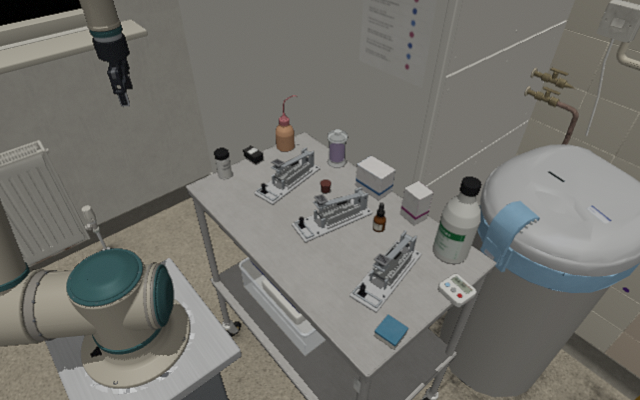

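View pics/side0.png

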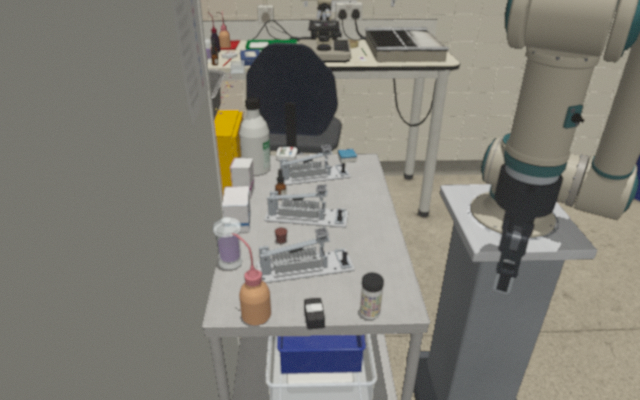

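Scene view: docks with knobs near (263,187), (303,223), (363,291). Side view: the knobs are near (347,257), (341,215), (343,168). I'll zoom in for the details.

```bash
python3 - <<'E'
import cv2, numpy as np
a=cv2.imread("pics/scene0.png"); b=cv2.imread("pics/side0.png")
def c(im,x,y,w,h,W): return cv2.resize(im[y:y+h,x:x+w],(W,W*h//w),interpolation=cv2.INTER_CUBIC)
def pad(i,W,H):
    o=np.zeros((H,W,3),np.uint8); o[:i.shape[0],:i.shape[1]]=i; return o
# crops 100x75 ->400x300 (x4)
A=[c(a,x,y,100,75,400) for x,y in((240,140),(285,180),(340,230))]
cv2.imwrite("pics/zs.png",np.vstack([np.hstack(A[:2]),np.hstack([A[2],c(b,255,225,100,75,400)])]))
E
```

```text
(no output)
```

View pics/zs.png

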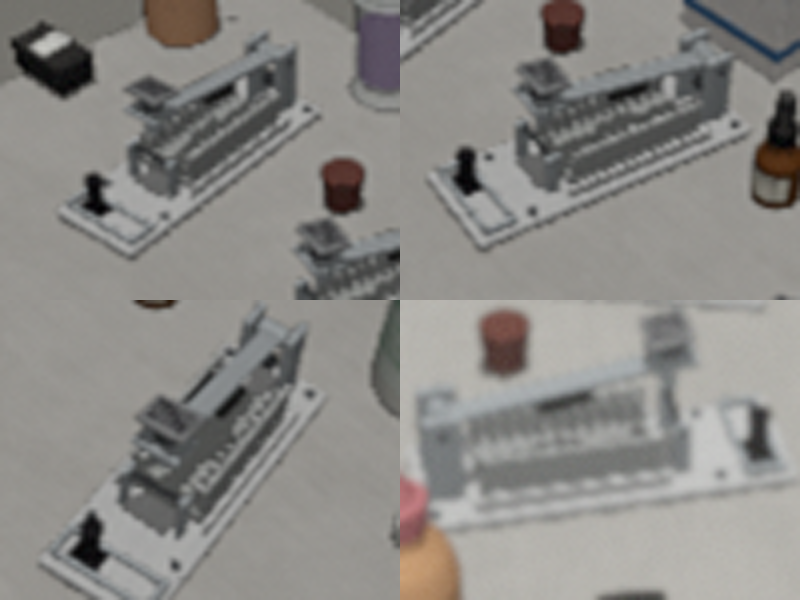

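```bash
cat > h.py <<'E'
import cv2, numpy as np
from station import bot, eyes
def ray(info,px,z,h=400):
    f=h/2/np.tan(np.radians(info["fovy"])/2); K=np.array([[f,0,info["cx"]],[0,f,info["cy"]],[0,0,1]])
    u=cv2.undistortPoints(np.array([[px]],float),K,info["dist"])[0,0]; T=info["world_from_camera"]
    d=T[:3,:3]@[*u,1]; o=T[:3,3]; return o+d*(z-o[2])/d[2]
E
python3 - <<'E'
from h import *
i=eyes.camera_info("scene"); np.set_printoptions(precision=4,suppress=True)
D=[((263.3,184.5),(277.5,162.3),(272.5,204.2),(320,168.7)),((301.5,218),(320.7,198.7),(305.7,241.2),(372,212.5)),((362.5,284.2),(382,258),(385,303.7),(421.2,253.7))]
for k,p,a,b in D:
    k=ray(i,k,.037);p=ray(i,p,.093);a=ray(i,a,.008);b=ray(i,b,.008); e=b-a
    print("knob",k[:2],"pad",p[:2],"yaw",np.degrees(np.arctan2(e[1],e[0])),"len",np.linalg.norm(e), "FR",a[:2],"d",(p-k)[:2])
s=eyes.camera_info("side")
for k,p in (((347.5,252.5),(334,233)),((341.5,209),(321,190)),((344,164),(326,150))): print("side knob",ray(s,k,.037)[:2],"pad",ray(s,p,.093)[:2])
for q in [((185,40),0.0)]: pass
for n,q,z in (("bung",(325,188),.0),("dropper",(379,229),0),("pot",(224,175),0)): print(n,ray(i,q,z)[:2])
from scipy.spatial.transform import Rotation as R
st=bot.get_state(); print(R.from_rotvec(st["ee_rot"]).as_matrix())
w=eyes.camera_info("wrist"); print(w["fovy"],w["dist"]); T=w["world_from_camera"]
Tt=np.eye(4);Tt[:3,:3]=R.from_rotvec(st["ee_rot"]).as_matrix();Tt[:3,3]=st["tcp_pos"]; print(np.linalg.inv(Tt)@T)
E
```

```text
knob [0.4583 0.1989] pad [0.5075 0.1942] yaw 10.307862999325835 len 0.2048532179445544 FR [0.4478 0.1438] d [ 0.0491 -0.0047]
knob [0.4574 0.0276] pad [0.502  0.0054] yaw -9.357747922752864 len 0.20469160057900324 FR [ 0.4318 -0.0204] d [ 0.0446 -0.0223]
knob [ 0.4313 -0.2206] pad [ 0.4798 -0.2253] yaw 13.82114975940462 len 0.17838278203097796 FR [ 0.4492 -0.2758] d [ 0.0485 -0.0047]
side knob [0.4512 0.1965] pad [0.4826 0.1999]
side knob [0.451  0.0181] pad [0.5033 0.017 ]
side knob [ 0.4246 -0.2295] pad [ 0.4799 -0.2103]
bung [0.6089 0.1104]
dropper [ 0.6099 -0.1038]
pot [0.4164 0.3477]
[[-0.8917  0.4527 -0.0009]
 [ 0.4527  0.8917 -0.0014]
 [ 0.0002 -0.0017 -1.    ]]
62.978967673024584 [-0.069  0.     0.     0.     0.   ]
[[-0.0007 -0.9534 -0.3017  0.0782]
 [ 1.     -0.0009  0.0005 -0.0002]
 [-0.0007 -0.3017  0.9534 -0.0702]
 [ 0.      0.      0.      1.    ]]
```

{"fn": "play_rows", "kwargs": {"rows": [[[0,0,-7],[-3.5,-1.7,0.8],0],[[0,0,-14],[-7.0,-3.4,1.6],0],[[0,0,-21],[-10.5,-5.1,2.4],0],[[0,0,-28],[-14,-6.8,3.2],0],[[0,0,-34],[-17.5,-8.5,4.0],0],[[0,0,-37],[-21,-10.2,4.8],0],[[0,0,-37],[-24.5,-11.9,5.6],0],[[0,0,-37],[-28,-13.3,6],0]]}}

```text
t: 0.77
tcp_pos: [0.4491, 0.2658, 0.2428]
ee_rot: [0.277, -3.127, 0.001]
ft_force: [-0.3, 1.5, -0.1]
width: -0.0001
grip_force: 0.0
```

```bash
cat >> h.py <<'E'
from scipy.spatial.transform import Rotation as R
def go(p,yaw):
    "shift (cm, tool axes) and turn (deg about tool z) from here to TCP at p with tool y along dock's left at yaw"
    s=bot.get_state(); M=R.from_rotvec(s["ee_rot"]).as_matrix()
    y=np.radians(yaw); T=np.array([[-np.cos(y),-np.sin(y),0],[-np.sin(y),np.cos(y),0],[0,0,-1]]).T
    T=np.array([[-np.cos(y),-np.sin(y),0],[-np.sin(y),np.cos(y),0],[0,0,-1.]])
    print("shift",(M.T@(np.array(p)-s["tcp_pos"])*100).round(2),"turn",np.degrees(R.from_matrix(M.T@T).as_rotvec()).round(2),"t",round(s["t"],2),"tcp",s["tcp_pos"].round(4),"F",s["ft_force"].round(2),"w",round(s["width"],4))
E
python3 -c "
from h import *
go([.505,.195,.225],10.3)"
```

```text
shift [-4.26 -7.95  1.78] turn [-0.02 -0.13 -0.19] t 0.77 tcp [0.4491 0.2658 0.2428] F [-0.28  1.46 -0.13] w -0.0001
```

{"fn": "play_rows", "kwargs": {"rows": [[[0,0,0],[-1.5,-2.6,0.6],0],[[0,0,0],[-2.9,-5.2,1.2],0],[[0,0,0],[-4.2,-7.9,1.8],0],[[0,0,0],[-4.2,-7.9,1.8],0],[[0,0,0],[-4.2,-7.9,1.8],0]]}}

```text
t: 1.18
tcp_pos: [0.505, 0.1961, 0.2251]
ee_rot: [0.271, -3.128, 0.0]
ft_force: [-0.2, 0.6, 0.4]
width: 0.0004
grip_force: 0.0
```

```bash
cat >> h.py <<'E'
def shot(n):
    i=eyes.camera_info("wrist"); im=eyes.get_image("wrist"); cv2.imwrite(f"pics/{n}.png",im[:,:,::-1]); np.save(f"pics/{n}.npy",i["world_from_camera"]); return i
E
python3 -c "
from h import *
go([.505,.195,.225],10.3); shot('w1')"
```

```text
shift [ 0.02 -0.11  0.01] turn [ 0.01 -0.11 -0.4 ] t 1.18 tcp [0.505  0.1961 0.2251] F [-0.21  0.6   0.38] w 0.0004
```

View pics/w1.png

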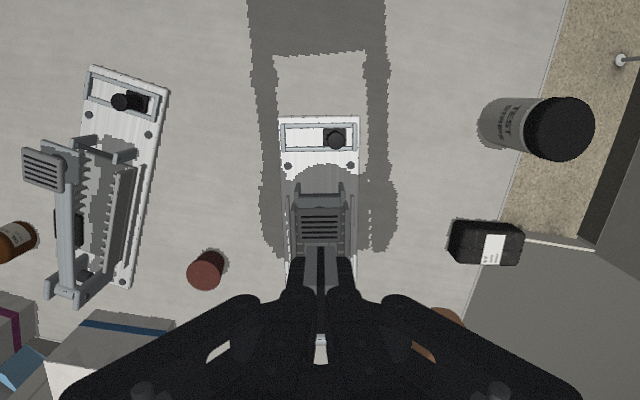

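The wrist view shows dock 1 aligned with the tool: pad at (323,226), knob top at (336,138). Dock 2 is on the left: pad (43,170), knob (120,102), plate right edge from (91,66) back to about (50,305).

```bash
python3 - <<'E'
from h import *
np.set_printoptions(precision=4,suppress=True)
i=eyes.camera_info("wrist"); i["world_from_camera"]=np.load("pics/w1.npy")
r=lambda p,z: ray(i,p,z)[:2]
print("pad1",r((323,226),.093),"knob1",r((336,138),.037),"edges",r((280,117),.008),r((359,117),.008))
print("pad2",r((43,170),.093),"knob2",r((118,102),.037))
a=r((168,91),.008);b=r((128,288),.008);f=r((91,66),.008);print("edge L2",a,b,"yaw",np.degrees(np.arctan2(*(b-a)[::-1])), "front", f,"yaw",np.degrees(np.arctan2(*(a-f)[::-1]))-90)
im=cv2.imread("pics/w1.png"); g=im[190:262,290:360]; cv2.imwrite("pics/c1.png",cv2.resize(g,None,fx=8,fy=8,interpolation=cv2.INTER_CUBIC))
E
```

```text
pad1 [0.5081 0.199 ] knob1 [0.4555 0.2006] edges [0.4491 0.1519] [0.4375 0.2187]
pad2 [0.5015 0.0081] knob2 [0.4557 0.0274]
edge L2 [0.443  0.0541] [0.6458 0.0177] yaw -10.170827383622665 front [ 0.432 -0.015] yaw -9.047319494758028
```

View pics/c1.png

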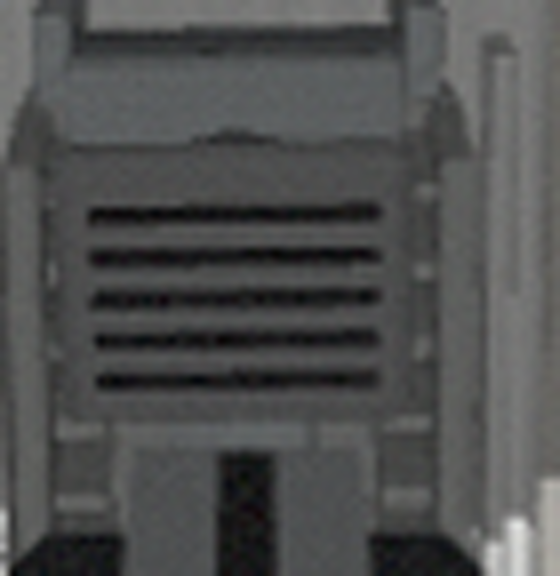

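Pad 1 centre is at (319.5,225.5). Descending to just above it.

{"fn": "play_rows", "kwargs": {"rows": [[[0,0,0],[-0.1,0,2.0],0],[[0,0,0],[-0.3,0.1,4.0],0],[[0,0,0],[-0.3,0.1,5.4],0],[[0,0,0],[-0.3,0.1,5.5],0],[[0,0,0],[-0.3,0.1,5.5],0],[[0,0,0],[-0.3,0.1,5.5],0]]}}

```text
t: 1.73
tcp_pos: [0.5074, 0.1998, 0.1719]
ee_rot: [-0.278, 3.128, 0.001]
ft_force: [-0.5, 0.7, -0.3]
width: -0.0003
grip_force: 0.0
```

{"fn": "play_rows", "kwargs": {"rows": [[[0,0,0],[0,0,0.1],0],[[0,0,0],[0,0,0.2],0],[[0,0,0],[0,0,0.3],0],[[0,0,0],[0,0,0.4],0],[[0,0,0],[0,0,0.5],0],[[0,0,0],[0,0,0.5],0]]}}

```text
t: 2.23
tcp_pos: [0.5075, 0.1989, 0.1662]
ee_rot: [-0.276, 3.129, 0.0]
ft_force: [-1.5, 0.1, 1.8]
width: 0.0
grip_force: 1.1
```

{"fn": "play_rows", "kwargs": {"rows": [[[0,0,0],[0,-0.1,0.1],0],[[0,0,0],[0,-0.1,0.2],0],[[0,0,0],[0,-0.1,0.3],0],[[0,0,0],[0,-0.1,0.3],0]]}}

```text
t: 2.57
tcp_pos: [0.5074, 0.1982, 0.1632]
ee_rot: [0.276, -3.129, -0.001]
ft_force: [-1.2, 2.0, 4.9]
width: -0.0001
grip_force: 2.6
```

{"fn": "play_rows", "kwargs": {"rows": [[[0,0,0],[0,0,0.1],0],[[0,0,0],[0,0,0.2],0],[[0,0,0],[0,0,0.2],0]]}}

```text
t: 2.82
tcp_pos: [0.5069, 0.198, 0.161]
ee_rot: [0.276, -3.128, -0.001]
ft_force: [-2.0, 1.4, 3.8]
width: 0.0001
grip_force: 1.9
```

{"fn": "play_rows", "kwargs": {"rows": [[[0,0,0],[0,0,0.1],0],[[0,0,0],[0,0,0.2],0],[[0,0,0],[0,0,0.2],0]]}}

```text
t: 3.07
tcp_pos: [0.5074, 0.1977, 0.1586]
ee_rot: [0.276, -3.129, 0.001]
ft_force: [-1.2, 0.6, 1.2]
width: 0.0004
grip_force: 0.7
```

{"fn": "play_rows", "kwargs": {"rows": [[[0,0,0],[0,0,0.15],0],[[0,0,0],[0,0,0.3],0],[[0,0,0],[0,0,0.45],0],[[0,0,0],[0,0,0.6],0],[[0,0,0],[0,0,0.7],0],[[0,0,0],[0,0,0.7],0]]}}

```text
t: 3.57
tcp_pos: [0.5075, 0.1978, 0.1515]
ee_rot: [0.276, -3.129, 0.0]
ft_force: [-0.1, -0.1, 1.2]
width: -0.0001
grip_force: 0.0
```

{"fn": "play_rows", "kwargs": {"rows": [[[0,0,0],[0,0,-3.5],0],[[0,0,5],[0.5,-2,-6.5],0],[[0,0,10],[1.3,-6,-7.4],0],[[0,0,15],[2.1,-10,-7.4],0],[[0,0,19.8],[2.9,-14,-7.4],0],[[0,0,19.8],[3.9,-18,-7.4],0],[[0,0,19.8],[3.9,-18.6,-7.4],0],[[0,0,19.8],[3.9,-18.6,-7.4],0]]}}

```text
t: 4.23
tcp_pos: [0.5019, 0.0055, 0.2262]
ee_rot: [0.273, 3.129, -0.001]
ft_force: [-0.1, 1.3, -0.6]
width: -0.0
grip_force: 0.0
```

```bash
python3 -c "
from h import *
go([.5015,.008,.225],-9.7); shot('w2')"
```

```text
shift [0.08 0.24 0.11] turn [-0.02  0.05 -0.27] t 4.23 tcp [0.5019 0.0055 0.2262] F [-0.05  1.32 -0.56] w -0.0
```

View pics/w2.png

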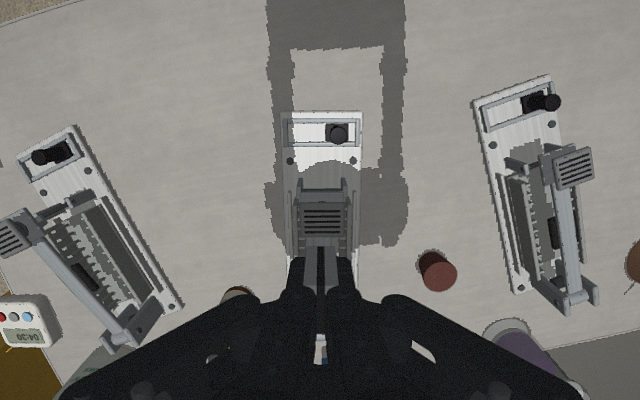

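Middle dock: pad at about (324,218), knob top at (337,133). Dock 1's pad is at (573,167) and dock 3's at (12,233) with its knob at (40,157). I'll check whether dock 1 latched and compute the positions.

```bash
python3 - <<'E'
from h import *
np.set_printoptions(precision=4,suppress=True)
i=eyes.camera_info("wrist"); i["world_from_camera"]=np.load("pics/w2.npy")
r=lambda p,z: ray(i,p,z)[:2]
for z in(.071,.093): print("pad1",z,r((573,167),z))
print("pad2",r((324,219),.093),"knob2",r((337,132),.037),"knob1",r((549,102),.037))
print("pad3",r((12,234),.093),"knob3",r((40,157),.037))
a=r((77,125),.008);b=r((183,305),.008);print("yaw3",np.degrees(np.arctan2(*(b-a)[::-1])))
im=cv2.imread("pics/w2.png")[180:270,290:360,:]
g=cv2.cvtColor(im,6)[:,:]; m=(g<45).astype(np.uint8)
n,l,s,c=cv2.connectedComponentsWithStats(m)
for k in range(1,n):
    if s[k][4]>20: print(s[k][:5]+[290,180,0,0,0],c[k]+[290,180])
E
```

```text
pad1 0.071 [0.5022 0.194 ]
pad1 0.093 [0.4947 0.1769]
pad2 [0.5016 0.0082] knob2 [0.4528 0.0276] knob1 [0.4569 0.1976]
pad3 [ 0.4746 -0.2178] knob3 [ 0.4267 -0.222 ]
yaw3 11.714503739253521
[304 210  36   3  74] [321.527  210.5405]
[304 215  36   3  80] [322.75  216.325]
[304 221  36   2  70] [321.5 221.5]
[304 226  36   2  71] [321.7465 226.507 ]
[305 231  35   2  70] [322.  231.5]
[317 247   8  23 164] [320.1585 258.3049]
[290 257  15  13 174] [297.546  263.3678]
[336 256  16  14 173] [342.9595 263.3006]
```

Dock 1 has latched. Now descending on pad 2.

{"fn": "play_rows", "kwargs": {"rows": [[[0,0,0],[-0.1,0,2.0],0],[[0,0,0],[-0.1,0.1,4.0],0],[[0,0,0],[-0.1,0.1,5.5],0],[[0,0,0],[-0.1,0.1,5.7],0],[[0,0,0],[-0.1,0.1,5.8],0],[[0,0,0],[-0.1,0.1,5.8],0],[[0,0,0],[-0.1,0.1,5.8],0]]}}

```text
t: 4.87
tcp_pos: [0.5035, 0.0094, 0.1688]
ee_rot: [0.264, 3.129, 0.0]
ft_force: [-0.6, 0.5, 0.3]
width: 0.0001
grip_force: 0.0
```

{"fn": "play_rows", "kwargs": {"rows": [[[0,0,0],[0,0,0.1],0],[[0,0,0],[0,0,0.2],0],[[0,0,0],[0,0,0.3],0],[[0,0,0],[0,0,0.3],0]]}}

```text
t: 5.2
tcp_pos: [0.5033, 0.0089, 0.1655]
ee_rot: [0.267, 3.129, 0.001]
ft_force: [0.5, 0.9, 3.6]
width: -0.0001
grip_force: 1.7
```

{"fn": "play_rows", "kwargs": {"rows": [[[0,0,0],[0,-0.1,0.1],0],[[0,0,0],[0,-0.1,0.2],0],[[0,0,0],[0,-0.1,0.2],0]]}}

```text
t: 5.45
tcp_pos: [0.5031, 0.0081, 0.1634]
ee_rot: [0.267, 3.129, 0.002]
ft_force: [-0.2, 2.5, 6.1]
width: 0.0
grip_force: 3.2
```

{"fn": "play_rows", "kwargs": {"rows": [[[0,0,0],[0,0,0.1],0],[[0,0,0],[0,0,0.2],0],[[0,0,0],[0,0,0.2],0]]}}

```text
t: 5.7
tcp_pos: [0.5029, 0.0082, 0.1617]
ee_rot: [0.267, 3.129, 0.002]
ft_force: [-0.5, 2.3, 9.2]
width: -0.0004
grip_force: 4.4
```

{"fn": "play_rows", "kwargs": {"rows": [[[0,0,0],[0,0,0.1],0],[[0,0,0],[0,0,0.15],0],[[0,0,0],[0,0,0.15],0]]}}

```text
t: 5.95
tcp_pos: [0.5027, 0.0082, 0.1605]
ee_rot: [0.267, 3.13, 0.002]
ft_force: [-1.7, 3.6, 11.0]
width: -0.0002
grip_force: 5.3
```

Dock 2 is stiff: 11 N without snapping. Lifting off and going to the left of its knob.

{"fn": "play_rows", "kwargs": {"rows": [[[0,0,0],[0,0,-1],0],[[0,0,0],[0,0,-3.5],0],[[0,0,0],[2,1.5,-3.5],0],[[0,0,0],[4.5,3,-3.5],0],[[0,0,0],[5.4,4.1,-3.5],0],[[0,0,0],[5.4,4.1,-1],0],[[0,0,0],[5.4,4.1,-1],0],[[0,0,0],[5.4,4.1,-1],0]]}}

```text
t: 6.62
tcp_pos: [0.4553, 0.0571, 0.1687]
ee_rot: [-0.265, -3.127, 0.001]
ft_force: [1.2, -0.5, -0.1]
width: -0.0001
grip_force: 0.0
```

```bash
python3 -c "
from h import *
go([.456,.058,.099],-9.7); shot('w3')"
```

```text
shift [-0.07  0.11  6.97] turn [-0.06 -0.18  0.01] t 6.62 tcp [0.4553 0.0571 0.1687] F [ 1.19 -0.47 -0.11] w -0.0001
```

View pics/w3.png

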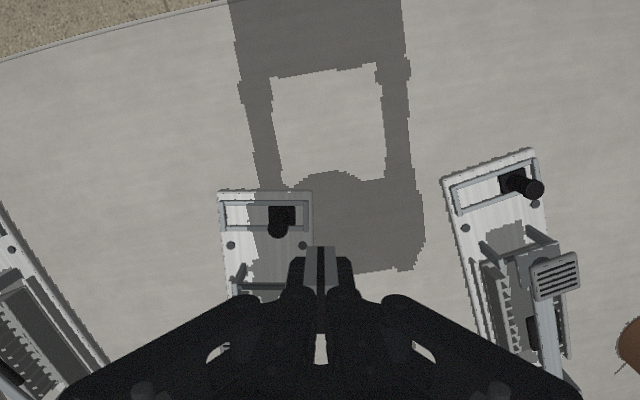

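The knob is at (278,227), clear to the right of the fingertips. Descending, then sweeping to the dock's right.

{"fn": "play_rows", "kwargs": {"rows": [[[0,0,0],[0,0.1,2.5],0],[[0,0,0],[0,0.1,5],0],[[0,0,0],[0,0.1,6.6],0],[[0,0,0],[0,0.1,6.9],0],[[0,0,0],[0,0.1,6.9],0],[[0,0,0],[0,0.1,6.9],0]]}}

```text
t: 7.17
tcp_pos: [0.4577, 0.058, 0.1013]
ee_rot: [0.267, 3.129, 0.0]
ft_force: [-0.9, -0.4, 0.2]
width: -0.0001
grip_force: 0.0
```

{"fn": "play_rows", "kwargs": {"rows": [[[0,0,0],[0,-0.4,0],0],[[0,0,0],[0,-0.8,0],0],[[0,0,0],[0,-1.2,0],0],[[0,0,0],[0,-1.6,0],0],[[0,0,0],[0,-2,0],0],[[0,0,0],[0,-2.4,0],0],[[0,0,0],[0,-2.8,0],0],[[0,0,0],[0,-2.8,0],0]]}}

```text
t: 7.83
tcp_pos: [0.452, 0.03, 0.1007]
ee_rot: [0.267, 3.129, -0.0]
ft_force: [1.2, 0.5, 0.4]
width: -0.0003
grip_force: 0.5
```

{"fn": "play_rows", "kwargs": {"rows": [[[0,0,0],[0,-0.3,0],0],[[0,0,0],[0,-0.6,0],0],[[0,0,0],[0,-0.8,0],0],[[0,0,0],[0,-0.8,0],0]]}}

```text
t: 8.17
tcp_pos: [0.4505, 0.0225, 0.1004]
ee_rot: [-0.266, -3.13, 0.0]
ft_force: [0.4, -0.1, 1.2]
width: -0.0
grip_force: 0.7
```

{"fn": "play_rows", "kwargs": {"rows": [[[0,0,0],[0,-0.2,0],0],[[0,0,0],[0,-0.3,0],0],[[0,0,0],[0,-0.4,0],0],[[0,0,0],[0,-0.4,0],0]]}}

```text
t: 8.5
tcp_pos: [0.4497, 0.0188, 0.1004]
ee_rot: [-0.266, -3.13, -0.0]
ft_force: [1.7, 0.4, 0.4]
width: -0.0
grip_force: 0.8
```

{"fn": "play_rows", "kwargs": {"rows": [[[0,0,0],[0,-0.1,0],0],[[0,0,0],[0,-0.2,0],0],[[0,0,0],[0,-0.2,0],0]]}}

```text
t: 8.75
tcp_pos: [0.4496, 0.0174, 0.1005]
ee_rot: [0.268, 3.13, 0.002]
ft_force: [0.9, 4.6, 1.5]
width: 0.0002
grip_force: 2.5
```

```bash
python3 -c "
from h import *
go([.456,.058,.099],-9.7); shot('w4')"
```

```text
shift [0.06 4.11 0.15] turn [ 0.08  0.01 -0.07] t 8.75 tcp [0.4496 0.0174 0.1005] F [0.94 4.6  1.51] w 0.0002
```

View pics/w4.png

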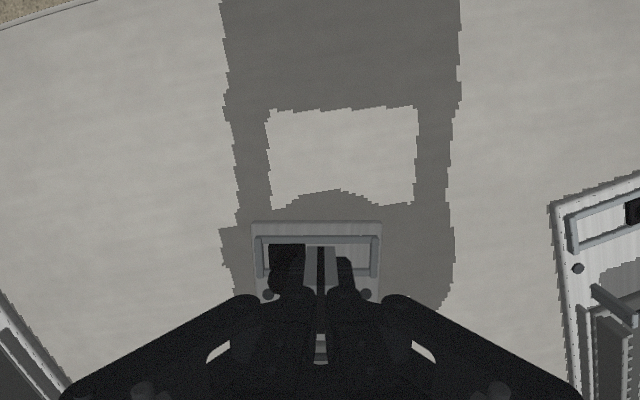

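The carriage is against the right end of its window at (285,262), and the force rose to 4.6 N. Backing off and moving to dock 3.

{"fn": "play_rows", "kwargs": {"rows": [[[0,0,0],[0,0.4,0],0],[[0,0,0],[0,0.4,-3],0],[[0,0,0],[0,0.4,-7],0],[[0,0,0],[0,0.4,-11],0],[[0,0,-6],[-1,-3,-12.4],0],[[0,0,-12],[-2,-7,-12.4],0],[[0,0,-18],[-3,-11,-12.4],0],[[0,0,-22],[-4,-15,-12.4],0]]}}

```text
t: 9.47
tcp_pos: [0.4625, -0.1357, 0.2248]
ee_rot: [0.346, -3.121, 0.001]
ft_force: [0.8, -0.2, -0.1]
width: -0.0003
grip_force: 0.0
```

```bash
python3 -c "
from h import *
go([.477,-.221,.225],12.5)"
```

```text
shift [ 0.45 -8.64 -0.01] turn [-0.04 -0.06  0.16] t 9.47 tcp [ 0.4625 -0.1357  0.2248] F [ 0.76 -0.19 -0.05] w -0.0003
```

{"fn": "play_rows", "kwargs": {"rows": [[[0,0,0],[0.2,-3,0],0],[[0,0,0],[0.4,-6,0],0],[[0,0,0],[0.4,-8.3,0],0],[[0,0,0],[0.4,-8.3,0],0],[[0,0,0],[0.4,-8.3,0],0]]}}

```text
t: 9.88
tcp_pos: [0.4764, -0.2174, 0.2237]
ee_rot: [0.333, -3.121, -0.002]
ft_force: [-0.5, -0.1, -0.0]
width: 0.0002
grip_force: 0.0
```

```bash
python3 - <<'E'
from h import *
go([.477,-.221,.225],12.5); shot('w5')
np.set_printoptions(precision=4,suppress=True)
i=eyes.camera_info("wrist"); i["world_from_camera"]=np.load("pics/w5.npy")
g=cv2.cvtColor(cv2.imread("pics/w5.png"),6); m=(g<45).astype(np.uint8); m[262:]=0
n,l,s,c=cv2.connectedComponentsWithStats(m)
for k in range(1,n):
    if s[k][4]>25 and 200<c[k][0]<440: print(s[k],c[k],"pad z",ray(i,c[k],.093)[:2])
E
```

```text
shift [ 0.02 -0.36 -0.14] turn [ 0.07 -0.13 -0.34] t 9.88 tcp [ 0.4764 -0.2174  0.2237] F [-0.45 -0.09 -0.02] w 0.0002
[313 126  22  19 199] [326.7337 135.7538] pad z [ 0.4206 -0.2246]
[286 210  36   3  78] [303.641  211.2821] pad z [ 0.4713 -0.2289]
[286 216  36   2  72] [303.5 216.5] pad z [ 0.4749 -0.2283]
[286 221  36   2  72] [303.5 221.5] pad z [ 0.4784 -0.2276]
[286 226  36   3  77] [303.6104 227.1169] pad z [ 0.4822 -0.2267]
[287 232  35   2  70] [304.  232.5] pad z [ 0.486  -0.2257]
[317 247   7  15 100] [320.15 254.21] pad z [ 0.4994 -0.2118]
[291 257  14   5  64] [298.0781 259.0781] pad z [ 0.5062 -0.2258]
[336 257  14   5  57] [341.8772 259.1228] pad z [ 0.5    -0.1965]
```

View pics/w5.png

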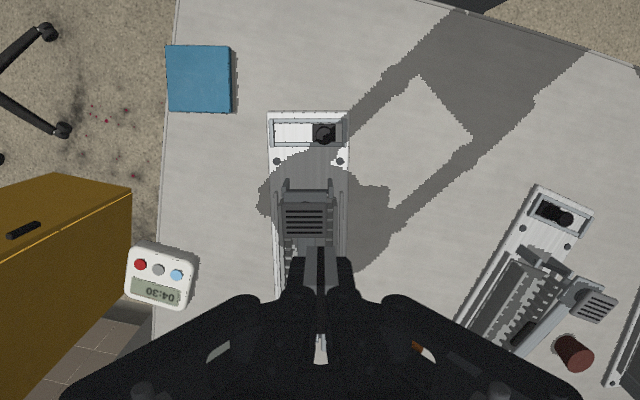

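Dock 3 pad ribs are centred at (303.6,221.5), with the knob at (323,133) on the left end. Descending on pad 3.

{"fn": "play_rows", "kwargs": {"rows": [[[0,0,0],[0,-1.1,2.0],0],[[0,0,0],[0,-1.1,4.0],0],[[0,0,0],[0,-1.1,5.3],0],[[0,0,0],[0,-1.1,5.5],0],[[0,0,0],[0,-1.1,5.5],0],[[0,0,0],[0,-1.1,5.5],0]]}}

```text
t: 10.43
tcp_pos: [0.4795, -0.2265, 0.17]
ee_rot: [-0.338, 3.123, -0.0]
ft_force: [0.1, -0.0, 0.1]
width: 0.0001
grip_force: 0.0
```

{"fn": "play_rows", "kwargs": {"rows": [[[0,0,0],[0,0,0.1],0],[[0,0,0],[0,0,0.2],0],[[0,0,0],[0,0,0.3],0],[[0,0,0],[0,0,0.4],0],[[0,0,0],[0,0,0.4],0]]}}

```text
t: 10.85
tcp_pos: [0.4796, -0.2274, 0.1658]
ee_rot: [-0.336, 3.123, -0.001]
ft_force: [-0.1, -0.6, 2.4]
width: 0.0003
grip_force: 1.1
```

{"fn": "play_rows", "kwargs": {"rows": [[[0,0,0],[0,0,0.1],0],[[0,0,0],[0,0,0.2],0],[[0,0,0],[0,0,0.2],0]]}}

```text
t: 11.1
tcp_pos: [0.4793, -0.2274, 0.1637]
ee_rot: [0.336, -3.123, 0.0]
ft_force: [-0.4, -0.1, 5.2]
width: 0.0002
grip_force: 2.2
```

{"fn": "play_rows", "kwargs": {"rows": [[[0,0,0],[0,0,0.1],0],[[0,0,0],[0,0,0.2],0],[[0,0,0],[0,0,0.2],0]]}}

```text
t: 11.35
tcp_pos: [0.479, -0.2274, 0.1613]
ee_rot: [0.336, -3.123, 0.0]
ft_force: [-1.1, -0.9, 3.9]
width: -0.0002
grip_force: 1.7
```

{"fn": "play_rows", "kwargs": {"rows": [[[0,0,0],[0,0,0.1],0],[[0,0,0],[0,0,0.1],0]]}}

```text
t: 11.52
tcp_pos: [0.4793, -0.2273, 0.1602]
ee_rot: [0.336, -3.123, -0.0]
ft_force: [-0.5, -0.3, 4.2]
width: -0.0
grip_force: 1.4
```

Giving way; following it down as before.

{"fn": "play_rows", "kwargs": {"rows": [[[0,0,0],[0,0,0.1],0],[[0,0,0],[0,0,0.2],0],[[0,0,0],[0,0,0.2],0]]}}

```text
t: 11.77
tcp_pos: [0.4796, -0.2271, 0.158]
ee_rot: [-0.336, 3.123, 0.001]
ft_force: [-0.8, -0.9, 1.0]
width: 0.0
grip_force: 0.3
```

{"fn": "play_rows", "kwargs": {"rows": [[[0,0,0],[0,0,0.15],0],[[0,0,0],[0,0,0.3],0],[[0,0,0],[0,0,0.45],0],[[0,0,0],[0,0,0.6],0],[[0,0,0],[0,0,0.7],0],[[0,0,0],[0,0,0.7],0]]}}

```text
t: 12.27
tcp_pos: [0.4793, -0.2271, 0.151]
ee_rot: [0.336, -3.123, -0.001]
ft_force: [-0.0, 0.6, 0.0]
width: -0.0001
grip_force: 0.0
```

Snapped down. Lifting clear and checking.

{"fn": "play_rows", "kwargs": {"rows": [[[0,0,0],[0,0,-3.5],0],[[0,0,0],[0,0,-7],0],[[0,0,0],[3,3,-11],0],[[0,0,0],[6,6,-14],0],[[0,0,0],[9,9,-14],0],[[0,0,0],[11,11,-14],0],[[0,0,0],[11,11,-14],0],[[0,0,0],[11,11,-14],0]]}}

```text
t: 12.93
tcp_pos: [0.3459, -0.1412, 0.2921]
ee_rot: [-0.337, 3.123, -0.0]
ft_force: [0.8, 0.7, -0.7]
width: -0.0002
grip_force: 0.0
```

```bash
python3 -c "
from h import *
go([.477,-.221,.225],12.5); shot('w6')"
```

```text
shift [-11.11 -10.59   6.71] turn [-0.01  0.03 -0.2 ] t 12.93 tcp [ 0.3459 -0.1412  0.2921] F [ 0.8   0.66 -0.65] w -0.0002
```

View pics/w6.png

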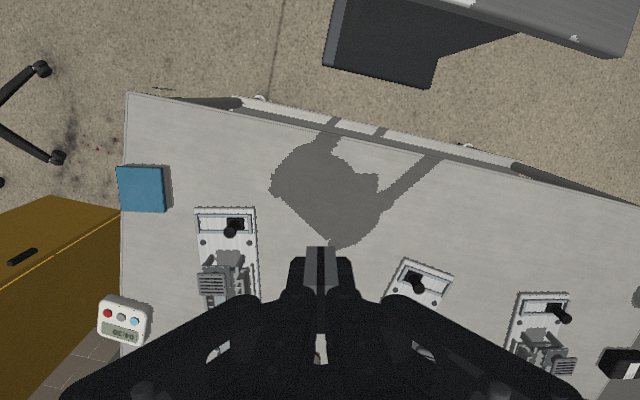

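Knobs are where they should be: dock 3 at (230,230) left, dock 2 at (413,280) right, dock 1 at (562,315) left. One numeric check that dock 3's pad (211,284) and dock 1's pad (563,366) are down.

```bash
python3 - <<'E'
from h import *
i=eyes.camera_info("wrist"); i["world_from_camera"]=np.load("pics/w6.npy")
for p in((211,284),(563,366)):
  for z in(.071,.093): print(p,z,ray(i,p,z)[:2].round(4))
E
```

```text
(211, 284) 0.071 [ 0.4721 -0.2287]
(211, 284) 0.093 [ 0.4568 -0.2233]
(563, 366) 0.071 [0.5024 0.1931]
(563, 366) 0.093 [0.4848 0.1666]
```

```bash
python3 -c "
from station import ticket
print(ticket.job_done())"
```

```text
the job is handed in; nothing more can be done
None
```

The job is handed in: the left and right docks' latches snapped down with their knobs still at the left, and the middle dock was too stiff (no snap at about 11 N), so I let it spring back up and slid its knob fully right; the hand-in call returned no verdict.

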